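# Find the rocking jar lid and press it home

## Task

One of the four blue jar lids in the rack is not seated and rocks: press the lids near the rim with a closed fingertip, without pushing hard enough to crack one, until you have felt one rock, then press that lid down in the middle until it is fully home and level. Finish while still holding that lid down with the fingertip, touching no other lid. Pick nothing up and leave the things round the rack where they stand.

Things in the scene. Friction and masses are not known exactly. Their poses are not given: they have to be found in the camera images.
- rack: Fixed beech rack, 104 mm (its x) by 370 mm (its y), top 44 mm high; origin under its centre. Four fixed white jars (59 mm across) in a row along its y, 80 to 92 mm apart, at slightly different heights, each with a blue lid (tops 94 to 100 mm above the worktop). Three lids are seated and rigid; one, in any place, stands level 4 mm above its seat. Height does not tell which.
- lid_1: One of four identical blue lids, 68 mm across, 18 mm thick, white dot mid-top. Origin: centre of underside; z up, top face at 18 mm. Cannot be lifted off; cracks above 50 N. If loose: pressed near the rim on any side (1 N) it tips about 0.13 rad, that rim sinking 4 mm, and springs back when let go; pressed in the middle it resists to 7 N, then slides 4 mm down and stays, rigid.
- lid_2: One of four identical blue lids, 68 mm across, 18 mm thick, white dot mid-top. Origin: centre of underside; z up, top face at 18 mm. Cannot be lifted off; cracks above 50 N. If loose: pressed near the rim on any side (1 N) it tips about 0.13 rad, that rim sinking 4 mm, and springs back when let go; pressed in the middle it resists to 7 N, then slides 4 mm down and stays, rigid.
- lid_3: One of four identical blue lids, 68 mm across, 18 mm thick, white dot mid-top. Origin: centre of underside; z up, top face at 18 mm. Cannot be lifted off; cracks above 50 N. If loose: pressed near the rim on any side (1 N) it tips about 0.13 rad, that rim sinking 4 mm, and springs back when let go; pressed in the middle it resists to 7 N, then slides 4 mm down and stays, rigid.
- lid_4: One of four identical blue lids, 68 mm across, 18 mm thick, white dot mid-top. Origin: centre of underside; z up, top face at 18 mm. Cannot be lifted off; cracks above 50 N. If loose: pressed near the rim on any side (1 N) it tips about 0.13 rad, that rim sinking 4 mm, and springs back when let go; pressed in the middle it resists to 7 N, then slides 4 mm down and stays, rigid.
- red_spool: Bystander, loose: red sewing-thread spool standing on end, 27 mm across, 34 mm high. Origin at the centre of its underside.
- blue_spool: Bystander, loose: blue sewing-thread spool standing on end, 24 mm across, 31 mm high. Origin at the centre of its underside.
- cream_spool: Bystander, loose: cream sewing-thread spool standing on end, 28 mm across, 36 mm high. Origin at the centre of its underside.
- tape: Bystander, loose: roll of beige tape lying flat, 98 mm across, 25 mm high. Origin at the centre of its underside.
- soap: Bystander, loose: pink bar of soap, 48 x 75 x 20 mm. Origin at the centre of its underside.
- dropper_bottle: Bystander, loose: small amber dropper bottle with black bulb, standing behind the rack (another like it, fixed, is far back by the iron), 33 mm across, 102 mm high. Origin at the centre of its underside.
- candle: Bystander, loose: tealight candle, 38 mm across, 15 mm high. Origin at the centre of its underside.

How it is judged:
By the outcome, as a careful person would: the job done as asked, in the order asked, and still so for the second after the job is handed in, while the arm keeps its last pose, push and grip.
It also fails if it takes over 48 s, if anything falls off the work surface, if the arm or the gripper's body presses on something with over 40 N, if the wrist force passes 120 N, or if a joint passes its speed limit or range.

## Robot

A 6-joint arm with a two-finger parallel gripper is mounted at the origin on a cart in front of the work surface, level with it; the furniture and walls round the work are solid. World frame = base frame: x ahead of the robot, y to its left, z up, the work surface at z = 0. Lengths are in m, angles in rad, forces in N, time in s.
With the tool pointing down it reaches from about 0.2 to 0.875 m from the base axis. Payload 3.4 kg.
Tool frame: the origin (TCP) lies midway between the tips of the shut fingers; the grasp point (between the pads) lies 19 mm behind it; y points along the fingers, z is the direction in which the jaws open and shut, and the axes are right-handed (so a half turn about y gives the same grasp; the last joint's range is limited). The gripper opens to 94 mm and grips with 3 to 60 N. Pads are 16 mm wide; open, the fingers measure 119 mm over their backs; the gripper's body (75 mm by 177 mm) begins 78 mm behind the grasp point.
Start: joints at [-1.431, 0.276, 1.505, -0, 1.361, -0.121], TCP at [0.148, -0.556, 0.205] pointing down, gripper open.
Joint ranges: [-2.89, 2.89], [-0.75, 2.08], [0.22, 2.7], [-1.18, 4.32], [0.11, 2.71], [-2.7, 2.7]. Speed limits (rad/s): [2.57, 2.57, 3.14, 3.14, 3.14, 3.14].

## Interface

Orientations are given as a unit quaternion [w, x, y, z].
In Python, from rig import robot, eyes gives the robot as it stands. The module is installed in compiled form; this text tells all that it offers.
- The arm moves only by the tool carry_out, never from a script. Its argument "deltas" is one flat list of numbers, 7 for each row, row after row: the shift along the tool's x, y, z in units of 25 mm (1.0 is 25 mm), then the turn, a rotation vector about the tool's x, y, z in units of 6 degrees (1.0 is 6 degrees), then the opening, from 0 (shut) to 1 (fully open). A call has exactly 8 rows; each row shifts and turns the pose as measured when the row begins, along the tool's axes as they then stand; what a row does not reach is not made up. A row lasts 1/10 s, in which the tool goes at most 50 mm and 8.59 degrees, less where a joint would pass 70% of its speed; a pose out of reach is approached as far as the arm can. A call is refused whole if a number of a shift passes 1 or a number of a turn 1, either way. A call with a gripper value outside its range is refused whole. The fingers move at their own pace and stop on an object; "newtons" is the grip in N (left out, the last holds). Time passes only in rows, so rows that do not move let the fingers close, or fill a call up. It gives the time, the measured TCP pose, the force and the opening at its end, in the units of the state.
- robot.read_state(): the state, without advancing time (a new reading comes with each control period).
- eyes.camera(name): name is "side" or "top" or "wrist"; returns a dict with "pixels" (480x640x3 uint8, red, green, blue), "fx", "fy", "cx", "cy" (pixels), "world_to_cam" (4x4, takes a point from world to camera coordinates); the wrist camera has in their place "hand_eye" (4x4, takes a point from camera to tool coordinates, whose origin is the TCP and whose axes are the tool frame's). Camera axes: x right, y down, z forward; pixel columns grow to the right and rows downward; lengths in m; the calibration is good to about 2 mm. A picture is of the moment at which its call begins: read the wrist's pose just before it. There is no depth.
- robot.hand_in(): hands the job in, once; it reports no verdict.
The state is a dict: "time_s": time; "q": joint angles; "joint_velocities": joint speeds; "tau": joint torques, N m; "eef_pos": TCP position; "ee_rot": TCP orientation; "contact_force": force on the tool from outside, world axes, zero at the start; "moment": the same for the moment, N m; "grip_width": finger opening in m.
Only numpy, scipy, OpenCV 4.12 (cv2) and the standard library are available. Lean on these libraries where they do the work, as an engineer would, in place of code of your own. Each camera call takes 0.05 s, during which the arm holds its last target.

## Working session

There is one attempt and no reset: what is moved stays moved. The work goes in short steps, Python scripts to look and compute and a tool call to move; the robot and the scene stay as the last step left them, time stands still between calls to the robot, and variables do not carry over. Pictures are saved under pics/ and viewed, and the job is handed in when it is done.

Besides the shell and the picture viewer there is one more tool, called after ">>>" by a JSON object that holds its "api" and its "payload", one argument or row to a line. carry_out: Moves the arm, as the interface text tells. Its arguments: {"type":"object","properties":{"deltas":{"type":"array"},"newtons":{"type":"number"}},"required":["deltas"]}

```bash
mkdir -p pics; python3 - <<'E'
from rig import robot, eyes
import cv2,numpy as np
s=robot.read_state()
for k,v in s.items(): print(k,np.round(v,4))
for n in ["side","top","wrist"]:
    c=eyes.camera(n); cv2.imwrite(f"pics/{n}0.png",c["pixels"][:,:,::-1])
    print(n,c["fx"],c["fy"],c["cx"],c["cy"]); print(np.round(c.get("world_to_cam",c.get("hand_eye")),4).tolist())
E
```

```text
time_s 0.0
q [-1.431   0.2766  1.5061  0.      1.3607 -0.121 ]
joint_velocities [-0.001   0.0005  0.0015  0.0002  0.0011  0.0013]
tau [-5.00000e-04 -4.04578e+01 -2.37224e+01  7.00000e-02  3.44000e-02
 -1.00000e-04]
eef_pos [ 0.1482 -0.555   0.2046]
ee_rot [ 0.0919 -0.0919  0.7017 -0.7005]
contact_force [0.3185 0.078  0.0568]
moment [0.0583 0.0667 0.0004]
grip_width 0.0941
side 596.3367564494024 596.3367564494024 321.9979535271216 243.6427266918168
[[-0.9222, -0.3868, -0.0007, 0.5117], [-0.2141, 0.5118, -0.832, 0.2208], [0.3222, -0.7671, -0.5548, 0.8964], [0.0, 0.0, 0.0, 1.0]]
top 521.5113571781985 521.5113571781985 317.83222798340984 243.20516091258816
[[0.0142, -0.9998, 0.0137, -0.0788], [-0.9908, -0.0159, -0.1343, 0.5693], [0.1345, -0.0117, -0.9908, 1.0919], [0.0, 0.0, 0.0, 1.0]]
wrist 362.3333328373787 362.3333328373787 317.7850479398336 243.1125755519573
[[0.0007, 0.958, 0.2867, -0.0831], [-0.001, -0.2867, 0.958, -0.1803], [1.0, -0.001, 0.0007, 0.001], [0.0, 0.0, 0.0, 1.0]]
```

View pics/top0.png

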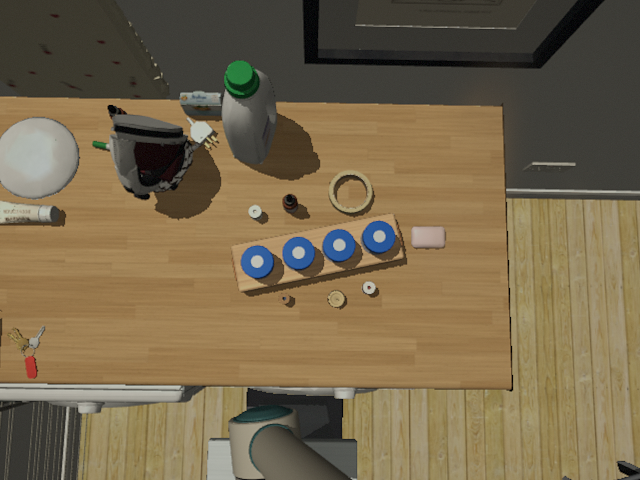

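View pics/side0.png

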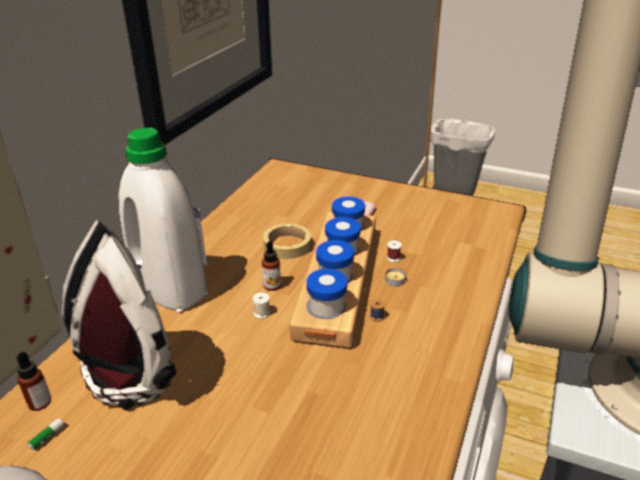

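View pics/wrist0.png

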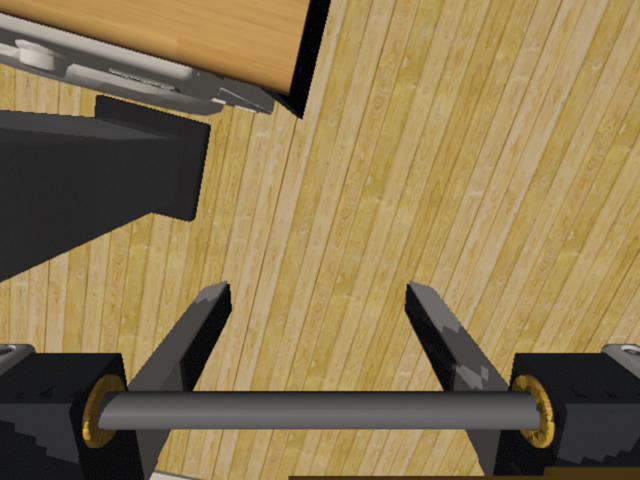

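The top view shows four lids with white dots near (257,262), (298,253), (339,245) and (379,237). The bystanders stand around the rack. I'll enlarge crops to read these more closely.

```bash
python3 - <<'E'
import cv2
a=cv2.imread("pics/top0.png")[170:320,220:420]; cv2.imwrite("pics/topc.png",cv2.resize(a,None,fx=4,fy=4,interpolation=cv2.INTER_CUBIC))
a=cv2.imread("pics/side0.png")[185:345,250:410]; cv2.imwrite("pics/sidec.png",cv2.resize(a,None,fx=3.75,fy=3.75,interpolation=cv2.INTER_CUBIC))
E
```

```text
(no output)
```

View pics/topc.png

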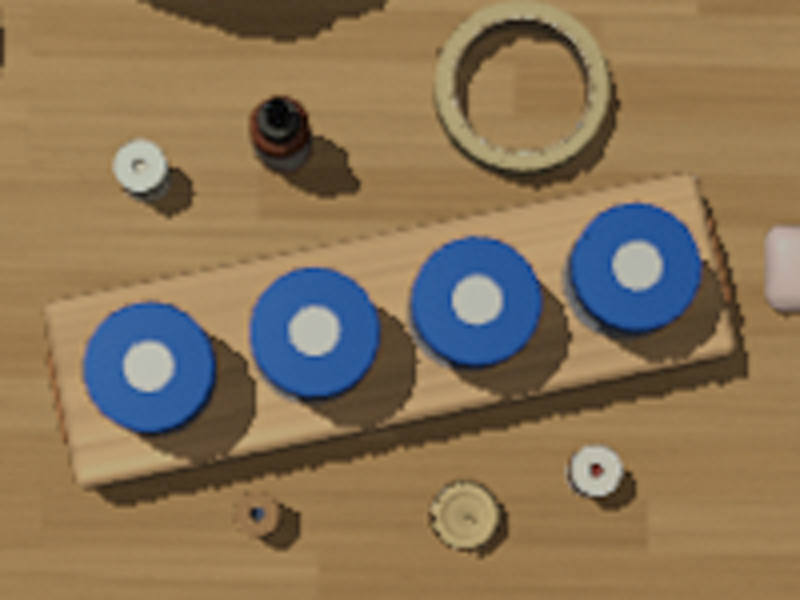

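View pics/sidec.png

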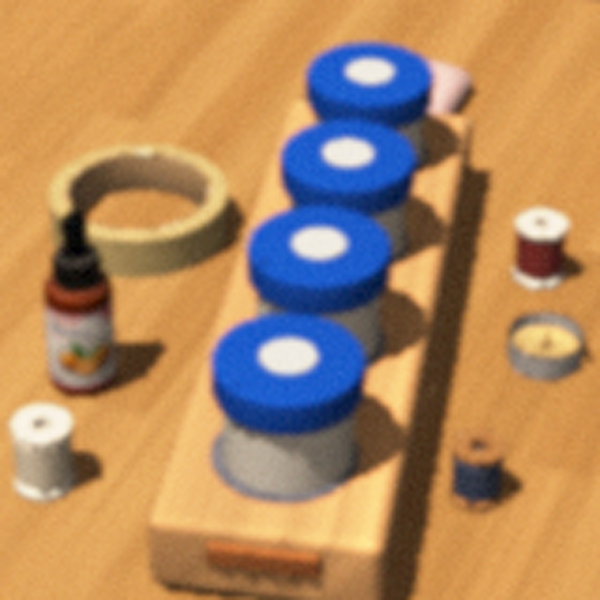

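The top crop has dot centres at (149,366), (315,330), (478,299) and (638,266). The side crop has them at (289,356), (319,243), (348,153) and (370,71). Now I'll triangulate.

```bash
cat > h.py <<'E'
import numpy as np,cv2
from scipy.spatial.transform import Rotation as R
from rig import robot,eyes
def rot(s): w,x,y,z=s["ee_rot"]; return R.from_quat([x,y,z,w]).as_matrix()
E
python3 - <<'E'
from h import *
s=robot.read_state(); print(np.round(rot(s),3).tolist())
ct=eyes.camera("top"); cs=eyes.camera("side")
P=lambda c:np.array([[c["fx"],0,c["cx"]],[0,c["fy"],c["cy"]],[0,0,1]])@np.array(c["world_to_cam"])[:3]
t=(np.array([(149,366),(315,330),(478,299),(638,266)])+.5)/4-.5+[220,170]
d=(np.array([(289,356),(319,243),(348,153),(370,71)])+.5)/3.75-.5+[250,185]
X=cv2.triangulatePoints(P(ct),P(cs),t.T.astype(float),d.T.astype(float)); X=(X[:3]/X[3]).T
print(X.round(4)); print(np.linalg.norm(np.diff(X,axis=0),axis=1))
def plane(c,uv,z):
    M=P(c);H=np.c_[M[:,:2],M[:,2]*z+M[:,3]];p=np.linalg.solve(H,[*uv,1]);return p[:2]/p[2]
for a in t: print(plane(ct,a,.097).round(4))
# bystanders base approx
for n,a,z in [("bottle",(280,112),.1),("cream",(140,165),.036),("red",(596,470),.034),("bluesp",(258,514),.031),("candle",(465,516),.015),("tape",(523,87),.025)]:
    print(n,plane(ct,(np.array(a)+.5)/4-.5+[220,170],z).round(3))
E
```

```text
[[-0.966, -0.0, 0.258], [-0.258, 0.001, -0.966], [-0.0, -1.0, -0.001]]
[[ 0.5237  0.0548  0.0941]
 [ 0.5435 -0.0298  0.095 ]
 [ 0.5613 -0.1136  0.0919]
 [ 0.5805 -0.1965  0.0907]]
[0.08694155 0.08570138 0.08506315]
[0.5236 0.0546]
[ 0.5434 -0.0298]
[ 0.5608 -0.1133]
[ 0.5793 -0.1957]
bottle [ 0.657 -0.01 ]
cream [0.64  0.069]
red [ 0.477 -0.181]
bluesp [0.451 0.001]
candle [ 0.452 -0.112]
tape [ 0.69  -0.141]
```

The spacings come out at 85–87 mm and the heights at 91–95 mm, which fits within the calibration error. The tool's z axis is already nearly along the row. I'll start with the nearest lid, the right-hand one, and press at the rim on the robot side, about 26 mm from its centre.

>>> {"api": "carry_out", "payload": {
  "deltas": [-1,0,-0.5,0,0,0,0,-1,0,-0.5,0,0,0,0,-1,0,-0.5,0,0,0,0,-1,0,-0.5,0,0,0,0,-1,0,-0.5,0,0,0,0,-1,0,-0.5,0,0,0,0,-1,0,-0.5,0,0,0,0,-1,0,-0.5,0,0,0,0],
  "newtons": 10
}}

```text
time_s: 1.05
eef_pos: [0.3187, -0.4046, 0.2034]
ee_rot: [0.089, -0.09, 0.702, -0.701]
contact_force: [1.0, 0.1, 0.5]
grip_width: 0.0336
```

>>> {"api": "carry_out", "payload": {
  "deltas": [-1,0,-0.5,0,0,0,0,-1,0,-0.5,0,0,0,0,-1,0.1,-0.5,0,0,0,0,-1,0.2,-0.5,0,0,0,0,-1,0.2,-0.5,0,0,0,0,-1,0.3,-0.5,0,0,0,0,-1,0.3,-0.5,0,0,0,0,-1,0.3,-0.4,0,0,0,0]
}}

```text
time_s: 1.85
eef_pos: [0.4946, -0.2532, 0.1683]
ee_rot: [-0.09, 0.089, -0.701, 0.702]
contact_force: [0.6, -0.3, 0.0]
grip_width: 0.0005
```

```bash
cat >> h.py <<'E'
C={1:(.5237,.0547),2:(.5435,-.0298),3:(.561,-.1134),4:(.580,-.196)}
def to(x,y,z):
    s=robot.read_state(); d=np.array([x,y,z])-s["eef_pos"]; print("pos",np.round(s["eef_pos"],4),"F",np.round(s["contact_force"],2),"units",np.round(rot(s).T@d/.025,2),"t",s["time_s"],"g",s["grip_width"])
    print("axes",np.round(rot(s),3).tolist())
E
python3 -c "
from h import *
to(.5545,-.2015,.12)"
```

```text
pos [ 0.4946 -0.2532  0.1683] F [ 0.58 -0.26  0.02] units [-2.84  1.93 -1.4 ] t 1.85 g 0.00048440985521769336
axes [[-0.968, 0.001, 0.251], [-0.251, -0.001, -0.968], [-0.0, -1.0, 0.001]]
```

>>> {"api": "carry_out", "payload": {
  "deltas": [-0.9,0.2,-0.4,0,0,0,0,-0.9,0.4,-0.4,0,0,0,0,-0.6,0.4,-0.3,0,0,0,0,-0.3,0.4,-0.2,0,0,0,0,-0.1,0.3,-0.1,0,0,0,0,0,0.3,0,0,0,0,0,0,0.1,0,0,0,0,0,0,0,0,0,0,0,0]
}}

```text
time_s: 2.65
eef_pos: [0.5553, -0.1979, 0.1104]
ee_rot: [0.089, -0.092, 0.701, -0.701]
contact_force: [-0.2, 0.5, 0.0]
grip_width: 0.0005
```

```bash
python3 -c "
from h import *
to(.5545,-.2015,.10)
for n in ['wrist','side']:
  cv2.imwrite('pics/%s1.png'%n,eyes.camera(n)['pixels'][:,:,::-1])"
```

```text
pos [ 0.5553 -0.1979  0.1104] F [-0.24  0.53  0.  ] units [0.07 0.42 0.13] t 2.65 g 0.0005469317619340496
axes [[-0.967, -0.004, 0.254], [-0.254, -0.0, -0.967], [0.004, -1.0, -0.001]]
```

View pics/wrist1.png

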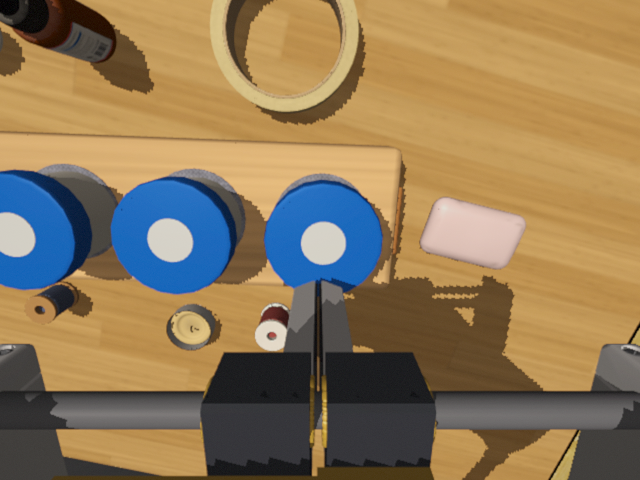

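View pics/side1.png

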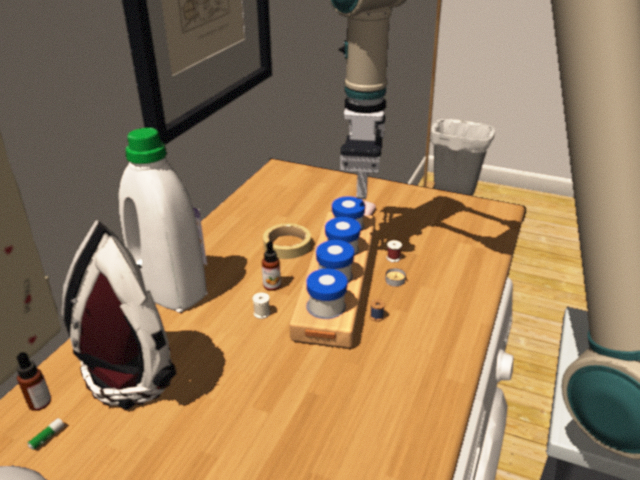

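The wrist view shows lid 4's dot at (323,243), with the shut fingertip at about (318,281) just above its near rim. I'll cross-check the lid centres using the wrist camera.

```bash
cat >> h.py <<'E'
def wr(uv,z,c=None):
    s=robot.read_state(); c=c or eyes.camera("wrist"); H=np.array(c["hand_eye"]); Rt=rot(s)
    for a in uv:
        r=Rt@H[:3,:3]@np.array([(a[0]-c["cx"])/c["fx"],(a[1]-c["cy"])/c["fy"],1]); o=Rt@H[:3,3]+s["eef_pos"]
        print((o+r*(z-o[2])/r[2]).round(4))
E
python3 -c "
from h import *
wr([(323,243),(170,240.5),(14,235)],.096)"
```

```text
[ 0.5806 -0.1958  0.096 ]
[ 0.5603 -0.1124  0.096 ]
[ 0.5415 -0.0277  0.096 ]
```

All three agree to about 1 mm. Now a gentle descent.

>>> {"api": "carry_out", "payload": {
  "deltas": [0,0.2,0,0,0,0,0,0,0.1,0,0,0,0,0,0,0.06,0,0,0,0,0,0,0.06,0,0,0,0,0,0,0.06,0,0,0,0,0,0,0.06,0,0,0,0,0,0,0.06,0,0,0,0,0,0,0.06,0,0,0,0,0]
}}

```text
time_s: 3.6
eef_pos: [0.5565, -0.1992, 0.0949]
ee_rot: [-0.09, 0.09, -0.7, 0.702]
contact_force: [-0.3, -0.5, 0.1]
grip_width: 0.0006
```

>>> {"api": "carry_out", "payload": {
  "deltas": [0,0.04,0,0,0,0,0,0,0.04,0,0,0,0,0,0,0.04,0,0,0,0,0,0,0.04,0,0,0,0,0,0,0.04,0,0,0,0,0,0,0.04,0,0,0,0,0,0,0.04,0,0,0,0,0,0,0.04,0,0,0,0,0]
}}

```text
time_s: 4.4
eef_pos: [0.5565, -0.1992, 0.0945]
ee_rot: [-0.091, 0.089, -0.7, 0.703]
contact_force: [-1.0, 0.7, 5.2]
grip_width: 0.0004
```

There is firm resistance at z = 94.5 mm with 5 N and no sinking, so lid 4 seems seated. Next, lid 3.

>>> {"api": "carry_out", "payload": {
  "deltas": [0,-0.4,0,0,0,0,0,0,-0.4,-0.2,0,0,0,0,0,0,-0.9,0,0,0,0,0,0,-0.9,0,0,0,0,0,0,-0.9,0,0,0,0,0,0.1,-0.4,0,0,0,0,0,0.2,0,0,0,0,0,0,0.1,0,0,0,0,0]
}}

```text
time_s: 5.2
eef_pos: [0.5375, -0.1174, 0.1094]
ee_rot: [-0.094, 0.087, -0.698, 0.705]
contact_force: [0.0, 0.1, -0.0]
grip_width: 0.0003
```

```bash
python3 -c "
from h import *
to(.5356,-.119,.10)"
```

```text
pos [ 0.5375 -0.1174  0.1094] F [ 0.01  0.12 -0.04] units [0.09 0.37 0.04] t 5.2 g 0.00025458621768568724
axes [[-0.967, 0.011, 0.253], [-0.253, -0.008, -0.967], [-0.009, -1.0, 0.01]]
```

>>> {"api": "carry_out", "payload": {
  "deltas": [0.08,0.2,0,0,0,0,0,0,0.06,0,0,0,0,0,0,0.04,0,0,0,0,0,0,0.04,0,0,0,0,0,0,0.04,0,0,0,0,0,0,0.04,0,0,0,0,0,0,0.04,0,0,0,0,0,0,0.04,0,0,0,0,0]
}}

```text
time_s: 6.0
eef_pos: [0.5364, -0.1213, 0.0961]
ee_rot: [-0.092, 0.086, -0.698, 0.705]
contact_force: [-3.7, 1.9, 10.4]
grip_width: 0.0007
```

>>> {"api": "carry_out", "payload": {
  "deltas": [0,-0.06,0,0,0,0,0,0,-0.03,0,0,0,0,0,0,0,0,0,0,0,0,0,0,0,0,0,0,0,0,0,0,0,0,0,0,0,0,0,0,0,0,0,0,0,0,0,0,0,0,0,0,0,0,0,0,0]
}}

```text
time_s: 6.8
eef_pos: [0.5365, -0.1212, 0.0983]
ee_rot: [-0.093, 0.086, -0.698, 0.705]
contact_force: [-0.5, 0.3, 0.3]
grip_width: 0.0006
```

```bash
python3 -c "
from h import *
for i in range(3): to(.5356,-.119,.10);a=eyes.camera('side')['pixels']
cv2.imwrite('pics/side2.png',a[:,:,::-1])
a=cv2.imread('pics/side0.png');b=cv2.imread('pics/side2.png')
f=lambda m:cv2.resize(m[185:305,290:390],None,fx=4,fy=4,interpolation=cv2.INTER_CUBIC)
cv2.imwrite('pics/cmp2.png',cv2.hconcat([f(a),f(b)]))"
```

```text
pos [ 0.5365 -0.1212  0.0983] F [-0.5   0.35  0.29] units [ 0.01 -0.07 -0.09] t 6.8 g 0.0006163190103049746
axes [[-0.968, 0.011, 0.25], [-0.25, -0.009, -0.968], [-0.009, -1.0, 0.011]]
pos [ 0.5365 -0.1212  0.0983] F [ 0.59  0.36 -0.45] units [ 0.01 -0.07 -0.09] t 6.85 g 0.0007621182452312056
axes [[-0.968, 0.011, 0.25], [-0.25, -0.009, -0.968], [-0.009, -1.0, 0.011]]
pos [ 0.5365 -0.1212  0.0984] F [-0.74 -0.01  0.25] units [ 0.01 -0.07 -0.09] t 6.9 g 0.0005194899470736495
axes [[-0.968, 0.011, 0.25], [-0.25, -0.009, -0.968], [-0.009, -1.0, 0.011]]
```

View pics/cmp2.png

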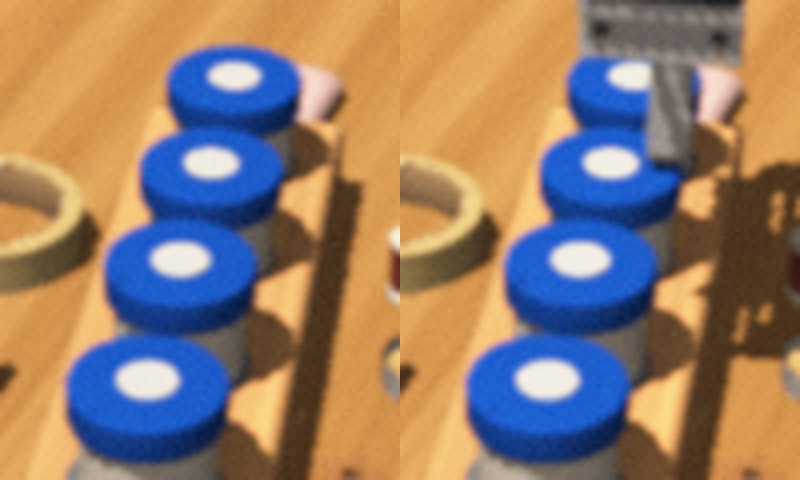

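Letting up drops the force to zero, and the picture shows lid 3 (dot at about (610,163) in the right panel) level. Lid 3 is seated, so on to lid 2.

>>> {"api": "carry_out", "payload": {
  "deltas": [0,-0.3,0,0,0,0,0,0,-0.3,-0.3,0,0,0,0,0,0,-0.9,0,0,0,0,-0.1,0,-0.9,0,0,0,0,0,0,-0.9,0,0,0,0,0,0,-0.5,0,0,0,0,0,0,-0.1,0,0,0,0,0,0.1,0,0,0,0,0]
}}

```text
time_s: 7.75
eef_pos: [0.5173, -0.0296, 0.1152]
ee_rot: [-0.095, 0.083, -0.697, 0.706]
contact_force: [0.1, -0.3, 0.2]
grip_width: 0.0007
```

```bash
python3 -c "
from h import *
to(.518,-.036,.10)"
```

```text
pos [ 0.5173 -0.0296  0.1152] F [ 0.13 -0.27  0.23] units [0.05 0.61 0.25] t 7.75 g 0.0006569162996128734
axes [[-0.968, 0.018, 0.249], [-0.249, -0.01, -0.968], [-0.015, -1.0, 0.014]]
```

>>> {"api": "carry_out", "payload": {
  "deltas": [0,0.3,0.2,0,0,0,0,0,0.12,0,0,0,0,0,0,0.04,0,0,0,0,0,0,0.04,0,0,0,0,0,0,0.04,0,0,0,0,0,0,0.04,0,0,0,0,0,0,0.03,0,0,0,0,0,0,0.03,0,0,0,0,0]
}}

```text
time_s: 8.55
eef_pos: [0.5196, -0.038, 0.0988]
ee_rot: [-0.093, 0.082, -0.697, 0.706]
contact_force: [-1.1, 0.6, 5.2]
grip_width: 0.0006
```

Lid 2 is firm at 98.8 mm; had it tipped, its top would have been above 102 mm, which is out of range. Now lid 1.

>>> {"api": "carry_out", "payload": {
  "deltas": [0,-0.3,0,0,0,0,0,0,-0.3,-0.3,0,0,0,0,0,0,-0.9,0,0,0,0,0,0,-0.9,0,0,0,0,0,0,-0.8,0,0,0,0,0,0,-0.4,0,0,0,0,0,0,-0.1,0,0,0,0,0,0.1,0,0,0,0,0]
}}

```text
time_s: 9.35
eef_pos: [0.4998, 0.0486, 0.1148]
ee_rot: [-0.095, 0.079, -0.697, 0.707]
contact_force: [0.2, -0.2, -0.8]
grip_width: 0.0004
```

```bash
python3 -c "
from h import *
to(.498,.0487,.10)"
```

```text
pos [0.4998 0.0486 0.1148] F [ 0.24 -0.17 -0.77] units [ 0.08  0.59 -0.03] t 9.35 g 0.00042716649398656897
axes [[-0.969, 0.024, 0.245], [-0.245, -0.011, -0.969], [-0.02, -1.0, 0.016]]
```

>>> {"api": "carry_out", "payload": {
  "deltas": [0.1,0.3,0,0,0,0,0,0,0.12,0,0,0,0,0,0,0.04,0,0,0,0,0,0,0.04,0,0,0,0,0,0,0.04,0,0,0,0,0,0,0.04,0,0,0,0,0,0,0.03,0,0,0,0,0,0,0.03,0,0,0,0,0]
}}

```text
time_s: 10.15
eef_pos: [0.4979, 0.0449, 0.0965]
ee_rot: [-0.093, 0.079, -0.697, 0.707]
contact_force: [0.2, -0.4, 0.3]
grip_width: 0.0005
```

>>> {"api": "carry_out", "payload": {
  "deltas": [0,0.03,-0.1,0,0,0,0,0,0.03,0,0,0,0,0,0,0.03,0,0,0,0,0,0,0.03,0,0,0,0,0,0,0.03,0,0,0,0,0,0,0.03,0,0,0,0,0,0,0,0,0,0,0,0,0,0,0,0,0,0,0]
}}

```text
time_s: 10.95
eef_pos: [0.4969, 0.0468, 0.0947]
ee_rot: [-0.094, 0.079, -0.696, 0.708]
contact_force: [-0.6, -0.9, 1.1]
grip_width: 0.0007
```

```bash
python3 -c "
from h import *
for i in range(2): to(.498,.0487,.10);a=eyes.camera('side')['pixels']
cv2.imwrite('pics/side3.png',a[:,:,::-1])
a=cv2.imread('pics/side0.png');b=cv2.imread('pics/side3.png')
f=lambda m:cv2.resize(m[235:345,280:380],None,fx=4,fy=4,interpolation=cv2.INTER_CUBIC)
cv2.imwrite('pics/cmp3.png',cv2.hconcat([f(a),f(b)]))"
```

```text
pos [0.4969 0.0468 0.0947] F [-0.61 -0.87  1.08] units [-0.06 -0.21 -0.06] t 10.95 g 0.0006602636169535845
axes [[-0.97, 0.023, 0.243], [-0.243, -0.014, -0.97], [-0.019, -1.0, 0.019]]
pos [0.4969 0.0468 0.0946] F [-0.42 -1.49  1.42] units [-0.06 -0.22 -0.06] t 11.0 g 0.00041091424715314074
axes [[-0.97, 0.023, 0.243], [-0.243, -0.014, -0.97], [-0.019, -1.0, 0.019]]
```

View pics/cmp3.png

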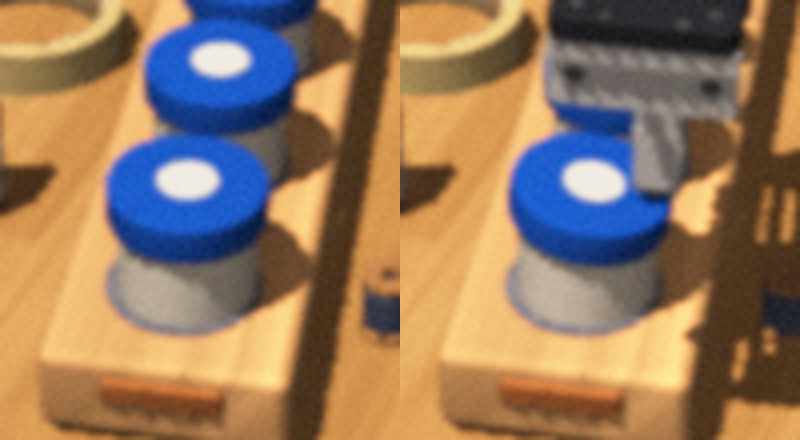

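Lid 1 is tilting: in the right panel its dot has tipped towards the finger at (595,180), with only about 1 N at 94.7 mm. I'll go a bit deeper to complete the rock, then let go.

>>> {"api": "carry_out", "payload": {
  "deltas": [0,0.03,0,0,0,0,0,0,0.03,0,0,0,0,0,0,0.03,0,0,0,0,0,0,0.03,0,0,0,0,0,0,0,0,0,0,0,0,0,0,0,0,0,0,0,0,0,0,0,0,0,0,0,0,0,0,0,0,0]
}}

```text
time_s: 11.85
eef_pos: [0.4969, 0.0467, 0.0943]
ee_rot: [-0.094, 0.079, -0.696, 0.708]
contact_force: [-1.9, -1.7, 3.9]
grip_width: 0.0004
```

Fully tipped at 94.3 mm, where it stops. Lift off, move to the centre and straighten the tool slightly.

>>> {"api": "carry_out", "payload": {
  "deltas": [0,-0.3,0,0,0,0,0,0,-0.5,0,0,0,0,0,-0.5,0,0,0,0,0,0,-0.5,0,0,0,0,0,0,-0.1,0,0,0,0,0,0,0,0,0,0,0,0,0,0,0,0,0,0,0,0,0,0,0,0,0,0,0]
}}

```text
time_s: 12.65
eef_pos: [0.5268, 0.0553, 0.1132]
ee_rot: [-0.094, 0.079, -0.696, 0.707]
contact_force: [-0.2, -0.1, -0.2]
grip_width: 0.0004
```

```bash
python3 -c "
from h import *
to(.5237,.0547,.10)
c=eyes.camera('wrist');cv2.imwrite('pics/w4.png',c['pixels'][:,:,::-1])"
```

```text
pos [0.5268 0.0553 0.1132] F [-0.22 -0.07 -0.17] units [ 0.14  0.53 -0.02] t 12.65 g 0.00041863075136424645
axes [[-0.97, 0.023, 0.243], [-0.243, -0.013, -0.97], [-0.019, -1.0, 0.018]]
```

View pics/w4.png

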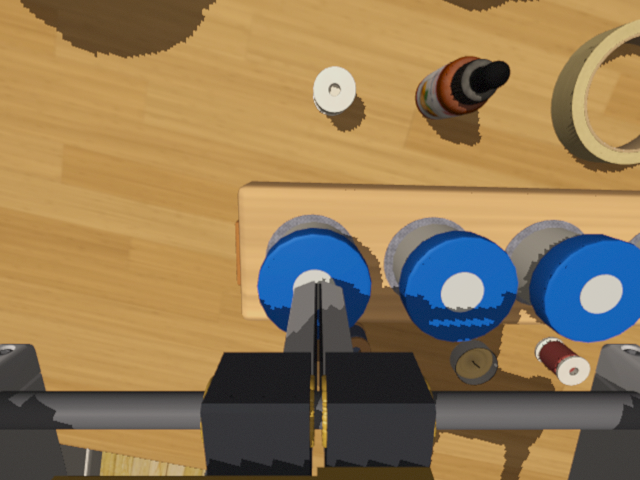

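The fingertip is over lid 1's dot at (315,285), and the lid has sprung back level. I'll straighten the tool, shift 3 mm and descend.

>>> {"api": "carry_out", "payload": {
  "deltas": [0.12,0.15,0,-0.17,0,-0.18,0,0,0.15,0,0,0,0,0,0,0.04,0,0,0,0,0,0,0.04,0,0,0,0,0,0,0.04,0,0,0,0,0,0,0.04,0,0,0,0,0,0,0.04,0,0,0,0,0,0,0,0,0,0,0,0]
}}

```text
time_s: 13.5
eef_pos: [0.5225, 0.0541, 0.0993]
ee_rot: [0.085, -0.087, 0.702, -0.701]
contact_force: [0.0, 0.5, -0.9]
grip_width: 0.0004
```

```bash
python3 -c "
from h import *
to(.5237,.0547,.10)"
```

```text
pos [0.5225 0.0541 0.0993] F [ 0.04  0.52 -0.87] units [-0.05 -0.03 -0.01] t 13.5 g 0.0003936047157201072
axes [[-0.97, -0.003, 0.243], [-0.243, 0.001, -0.97], [0.003, -1.0, -0.002]]
```

>>> {"api": "carry_out", "payload": {
  "deltas": [-0.04,0.04,0,0,0,0,0,0,0.04,0,0,0,0,0,0,0.04,0,0,0,0,0,0,0.04,0,0,0,0,0,0,0.04,0,0,0,0,0,0,0.04,0,0,0,0,0,0,0.04,0,0,0,0,0,0,0.04,0,0,0,0,0]
}}

```text
time_s: 14.3
eef_pos: [0.5244, 0.0533, 0.0969]
ee_rot: [-0.087, 0.087, -0.701, 0.702]
contact_force: [-2.4, 0.7, 6.0]
grip_width: 0.0005
```

It resists at about 97 mm with 6 N. Pressing harder with 2 mm steps.

>>> {"api": "carry_out", "payload": {
  "deltas": [0,0.06,0,0,0,0,0,0,0.07,0,0,0,0,0,0,0.08,0,0,0,0,0,0,0.08,0,0,0,0,0,0,0.08,0,0,0,0,0,0,0.08,0,0,0,0,0,0,0.08,0,0,0,0,0,0,0.08,0,0,0,0,0]
}}

```text
time_s: 15.1
eef_pos: [0.5241, 0.0543, 0.0936]
ee_rot: [-0.089, 0.085, -0.701, 0.702]
contact_force: [-2.6, -0.1, 13.1]
grip_width: 0.0003
```

>>> {"api": "carry_out", "payload": {
  "deltas": [0,0.08,0,0,0,0,0,0,0.1,0,0,0,0,0,0,0.1,0,0,0,0,0,0,0.1,0,0,0,0,0,0,0.1,0,0,0,0,0,0,0.1,0,0,0,0,0,0,0.08,0,0,0,0,0,0,0.08,0,0,0,0,0]
}}

```text
time_s: 15.9
eef_pos: [0.5241, 0.0544, 0.0936]
ee_rot: [-0.093, 0.083, -0.7, 0.703]
contact_force: [-3.7, -0.2, 11.5]
grip_width: 0.0007
```

```bash
python3 -c "
from h import *
for i in range(3): to(.5237,.0547,.0935);a=eyes.camera('side')['pixels']
cv2.imwrite('pics/side5.png',a[:,:,::-1])
cv2.imwrite('pics/top5.png',eyes.camera('top')['pixels'][:,:,::-1])
a=cv2.imread('pics/side0.png');b=cv2.imread('pics/side5.png')
f=lambda m:cv2.resize(m[235:345,280:380],None,fx=4,fy=4,interpolation=cv2.INTER_CUBIC)
cv2.imwrite('pics/cmp5.png',cv2.hconcat([f(a),f(b)]))"
```

```text
pos [0.5241 0.0544 0.0936] F [-3.73 -0.22 11.48] units [ 0.01  0.   -0.02] t 15.9 g 0.0006906075625584265
axes [[-0.969, 0.014, 0.246], [-0.246, -0.002, -0.969], [-0.014, -1.0, 0.006]]
pos [0.5241 0.0544 0.0936] F [-4.44 -0.14 12.37] units [ 0.01  0.   -0.02] t 15.95 g 0.0002713549527922395
axes [[-0.969, 0.015, 0.246], [-0.246, -0.002, -0.969], [-0.014, -1.0, 0.006]]
pos [0.5241 0.0544 0.0936] F [-4.34 -0.04 11.53] units [ 0.01  0.   -0.02] t 16.0 g 0.0005423500111691649
axes [[-0.969, 0.014, 0.246], [-0.246, -0.002, -0.969], [-0.013, -1.0, 0.006]]
```

View pics/cmp5.png

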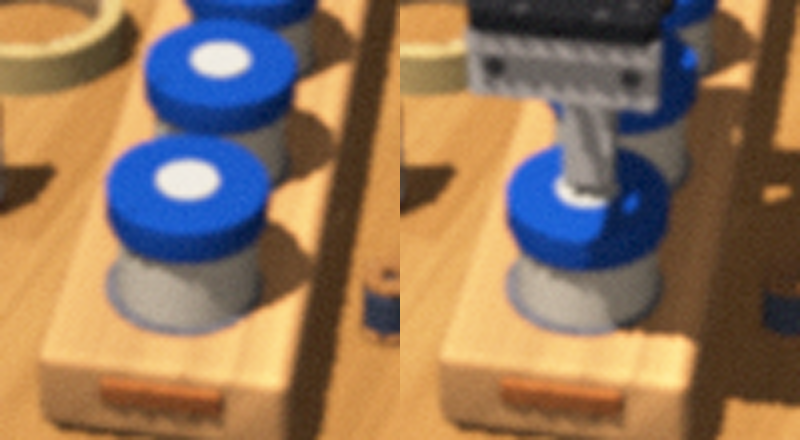

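View pics/side5.png

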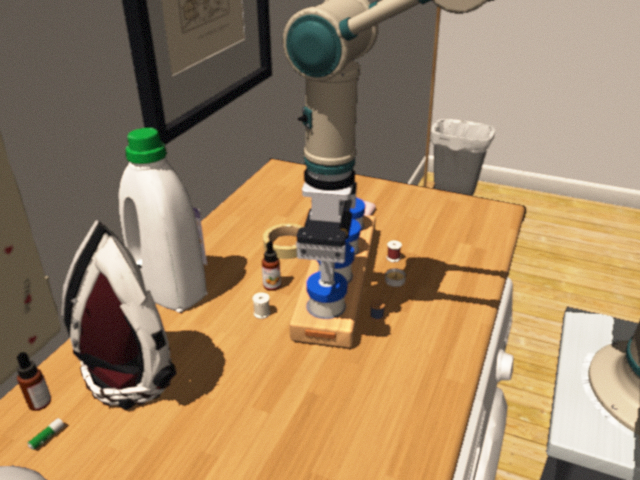

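Lid 1 now sits lower and level, with its rim about 8 crop pixels below the start. It is firm at 93.6 mm under a steady 12 N, and the fingertip is on its dot at about (585,190) in the right panel. The bystanders haven't moved, so I'm handing in.

```bash
python3 -c "
from h import *
robot.hand_in()"
```

```text
the job is handed in; nothing more can be done
```

The loose lid was lid 1, my number for the one at the robot's left end of the row. It is now pressed home and level. I handed in at 16 s of the allowed 48 s, with the shut fingertip still pressing on its middle.

**Finding it:** I pressed all four lids near the rim, working from the far right.
- **Lids 2, 3 and 4:** these were firm at 98.8, 96.1 and 94.5 mm, under 5 to 10 N.
- **Lid 1:** it sank under about 1 N with a tilt visible in the side camera, and stopped at 94.3 mm. When let go, it looked level again.

**Pressing it home:** In the middle it resisted at about 97 mm under 6 N, then slid down to 93.6 mm. Another 0.8 s of pressing did not move it further.

**Last checks:** The fingertip was holding lid 1 down with a steady 12 N at 93.6 mm, well under the 50 N that cracks a lid. The side picture showed lid 1 lower and level, no other lid touched, and the things round the rack where they stood. The highest force I read was 13 N, but forces were only read between moves.

The camera heights for the lid tops came out about 3–4 mm lower than the heights felt by pressing, so I went by touch. I rejected lids 2 and 4 on height and firmness only; just lid 3 got an extra let-up check. No other check disagreed.

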